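Dispense one spacer and nudge it aside

TASK

Press the red plunger of the spacer dispenser all the way down once and let it come back up, so that a single white spacer block is pushed out in front. Then nudge that spacer across the board with the fingertips, without picking it up, until it lies flat and wholly on the yellow pad. Leave the other spacers in the dispenser and do not disturb the other things on the bench.

Things in the scene. Friction and masses are not known exactly. Their poses are not given: they have to be found in the camera images.
- feeder: fixed spacer dispenser. Origin on the board's top under the magazine's centre; z up; it ejects along its own -x (roughly towards the robot). 3 mm base plate, 64 wide, x=-105 to +80 mm; in front of the magazine (x<-23) it is an open landing plate without walls. Magazine tower: x=-23 to 23, 57 wide, 46 tall, clear front. Behind it a grey housing (x=24 to 76, 66 wide, 75 tall) with the plunger on top
- plunger (a joint): red plunger's travel in m: 0 = up, grows when pressed straight down, 0.025 = fully down (hard stop). Spring return: 2 N at the start, 5 to 7 N fully down. It drives a blade (65 mm at full travel) that pushes the lowest spacer out onto the landing plate; let up, the blade retracts and the stack drops by one, so another full press ejects another
- plunger_top (a point): centre of the flat top of the red plunger cap (cap 32 diameter), 115 mm above the board when up, 50 mm behind the feeder origin (feeder +x); moves down with it
- outlet (a point): point on the landing plate (3 mm above the board) where the centre of an ejected spacer comes to rest, give or take 10 mm: 63.5 mm in front of the feeder origin
- board: flat grey work board fixed on the bench, 281 (x) by 500 (y), 10 mm thick, on which the dispenser and both pads lie; its top is at z = 0.010; origin at the centre of its underside
- yellow_pad: flat bright yellow round pad on the board, 90 diameter, under 1 mm thick, no raised edge; origin at its centre. It lies left or right of the landing plate, 110 to 130 mm to the side of the feeder's own x axis
- blue_pad: the same pad in blue, on the other side of the dispenser; not the one wanted
- spacer_1: white plastic square spacer block with a brass insert in its middle, 36x36x12 mm, about 20 g; origin at the centre of its underside, z up. The lowest of the stack of three in the magazine, resting on the base plate: the one a first press ejects. It slides off the 3 mm edge of the landing plate onto the board when pushed sideways
- spacer_2: white plastic square spacer block with a brass insert in its middle, 36x36x12 mm, about 20 g; origin at the centre of its underside, z up. Number 2 from the bottom of the stack in the magazine at the start; must stay in the magazine
- spacer_3: white plastic square spacer block with a brass insert in its middle, 36x36x12 mm, about 20 g; origin at the centre of its underside, z up. Number 3 from the bottom of the stack in the magazine at the start; must stay in the magazine
- cutter: bystander, loose: yellow snap-off cutter lying flat; leave it where it is
- glue_bottle: bystander, loose: white dropper bottle with red tip, 116 tall; leave it where it is
- tape_roll: bystander, loose: orange roll of tape standing, 73 diameter, 81 tall; leave it where it is
- finished_unit: bystander, loose: black hand-pump unit standing upright, 46x46x155; leave it where it is
- pump_core: bystander, loose: cream pump core on a black cradle, 68x46x77; leave it where it is
- blue_dish: bystander, loose: round blue dish, 96 diameter; leave it where it is
- marker_pen: bystander, loose: white and blue marker pen lying flat, 135 long; leave it where it is
- screwdriver: bystander, loose: orange-handled screwdriver lying flat; leave it where it is

How it is judged:
By the outcome, as a careful person would: the job done as asked, in the order asked, and still so for the second after the job is handed in, with the robot touching nothing.
It also fails if it takes over 54 s, if anything falls off the work surface, if the arm or the gripper's body presses on something with over 40 N, if the wrist force passes 120 N, or if a joint passes its speed limit or range.

ROBOT

A 6-joint arm with a two-finger parallel gripper is mounted at the origin on a cart in front of the work surface, level with it; the furniture and walls round the work are solid. World frame = base frame: x ahead of the robot, y to its left, z up, the work surface at z = 0. Lengths are in m, angles in degrees, forces in N, time in s.
With the tool pointing down it reaches from about 0.375 to 0.9 m from the base axis. Payload 3.1 kg.
Tool frame: the origin (TCP) lies on the centre line of the jaws, within the pads' length; the fingertips stand 25 mm ahead of it and the grasp point (between the pads) lies 6 mm ahead of it; z points along the fingers, y is the line along which they close (so a half turn about z gives the same grasp; the last joint's range is limited). The gripper opens to 87 mm and grips with 3 to 60 N. Pads are 19 mm wide; open, the fingers measure 117 mm over their backs; the gripper's body (75 mm by 190 mm) begins 51 mm behind the grasp point.
Start: joints at [55.949, 30.224, 82.088, -0, 67.689, -10.227], TCP at [0.252, 0.572, 0.248] pointing down, gripper open.
Joint ranges: [-176.69, 176.69], [-43.24, 126.21], [12.49, 139.97], [-82, 262], [0, 151.66], [-163.58, 163.58]. Speed limits (degrees/s): [159.86, 159.86, 180, 180, 180, 180].

INTERFACE

Orientations are given as a 3x3 rotation matrix whose columns are the frame's x, y, z axes.
In Python, from rig import * gives the robot as it stands.
- The arm moves only by the tool step_arm, never from a script. Its argument "steps" is a list of rows, each a list of 7 numbers: the shift along the tool's x, y, z normalised to -1 to 1, where 1 is 0.3 m, then the turn, a rotation vector about the tool's x, y, z normalised to -1 to 1, where 1 is 45 degrees, then the gripper's target within -1 to 1 (shut at 1, half-way at 0, fully open at -1). A call has 1 to 8 rows; each row is the pose to reach, as a shift and turn from the pose commanded when the call began, along the tool's axes at that moment; what a row does not reach only later rows make up. A row lasts 1/12 s, in which the tool goes at most 41.7 mm and 7.16 degrees, less where a joint would pass 70% of its speed; a pose out of reach is approached as far as the arm can. A call with a number of a shift or a turn outside -1 to 1 is refused whole. A call with a gripper value outside its range is refused whole. The fingers move at their own pace and stop on an object; the grip force is fixed at half the most. Time passes only in rows, so rows that repeat a pose let the fingers close. It gives the time, the measured TCP pose, the force, the opening and the grip force at its end, in the units of the state.
- read_state(): the state, without advancing time (a new reading comes with each control period).
- capture(name): name is "scene" or "top"; returns a dict with "image" (480x640x3 uint8, red, green, blue), "vertical_fov" (degrees; the focal length in pixels is half the picture's height over the tangent of half this angle, whatever the lens; pixels are square), "cx", "cy" (the principal point, pixels), "k1" (the pictures are not rectified: a ray, as slopes to the right and down, at radius r is drawn at 1 + k1 r^2 times it, then the intrinsics apply), "world_from_camera" (4x4, takes a point from camera to world coordinates). Camera axes: x right, y down, z forward; pixel columns grow to the right and rows downward; lengths in m; the calibration is good to about 2 mm. A picture is of the moment at which its call begins. There is no depth.
- hand_in(): hands the job in; it is judged then, once.
The state is a dict: "time_s": time; "joint_positions": joint angles; "qvel": joint speeds; "tau": joint torques, N m; "position": TCP position; "tcp_rot": TCP orientation; "force": force on the tool from outside, world axes, zero at the start; "moment": the same for the moment, N m; "opening": opening from 0.0 (shut) to 1.0 (fully open); "grasp_force": force on a finger pad.
Only numpy, scipy, OpenCV 4.12 (cv2) and the standard library are available. Lean on these libraries where they do the work, as an engineer would, in place of code of your own. Each camera call takes 0.05 s, during which the arm holds its last target. There are 200 camera calls.

## Working session

There is one attempt and no reset: what is moved stays moved. The work goes in short steps, Python scripts to look and compute and a tool call to move; the robot and the scene stay as the last step left them, time stands still between calls to the robot, and variables do not carry over. Pictures are saved under pics/ and viewed, at most 10 in all, crops included, and the job is handed in when it is done.

Besides the shell and the picture viewer there is one more tool, called as a command line: name --pt "numbers of a row" for each row, then --argument value for the rest. step_arm: Moves the arm, as the interface text tells. Scaled input: -1 to 1 covers 0.3 m each way for a shift and 45 degrees each way for a turn. Its arguments: {"type":"object","properties":{"steps":{"type":"array"}},"required":["steps"]}

```bash
mkdir -p pics
cat > h.py <<'E'
from rig import *
import numpy as np, cv2
def cam(name):
    c=capture(name); h=c["image"].shape[0]; f=h/2/np.tan(np.radians(c["vertical_fov"]/2))
    np.savez(f"pics/{name}.npz",f=f,cx=c["cx"],cy=c["cy"],k1=c["k1"],T=c["world_from_camera"]); return c
def ray(n,u,v):
    d=np.load(f"pics/{n}.npz"); p=np.array([(u-d["cx"])/d["f"],(v-d["cy"])/d["f"]]); q=p.copy()
    for _ in range(30): q=p/(1+d["k1"]*(q@q))
    T=d["T"]; return T[:3,3],T[:3,:3]@np.array([q[0],q[1],1])
def atz(n,u,v,z):
    o,r=ray(n,u,v); return o+r*(z-o[2])/r[2]
def proj(n,P):
    d=np.load(f"pics/{n}.npz"); T=d["T"]; p=T[:3,:3].T@(np.array(P)-T[:3,3]); q=p[:2]/p[2]; q=q*(1+d["k1"]*(q@q))
    return q*d["f"]+[d["cx"],d["cy"]]
def save(c,fn,crop=None,s=1):
    im=c["image"][:,:,::-1]
    if crop: x0,y0,x1,y1=crop; im=im[y0:y1,x0:x1]
    cv2.imwrite("pics/"+fn,cv2.resize(im,None,fx=s,fy=s,interpolation=cv2.INTER_CUBIC))
E
python3 - <<'E'
from h import *
for n in("top","scene"):
    c=cam(n); save(c,n+"0.png"); print(c["world_from_camera"].round(3).tolist())
s=read_state(); print(s["position"],s["tcp_rot"],s["opening"],s["time_s"])
E
```

```text
[[-0.007, -0.997, 0.076, 0.424], [-1.0, 0.005, -0.02, 0.029], [0.02, -0.076, -0.997, 1.226], [0.0, 0.0, 0.0, 1.0]]
[[0.561, -0.467, 0.683, -0.328], [-0.828, -0.305, 0.471, -0.571], [-0.012, -0.83, -0.558, 0.811], [0.0, 0.0, 0.0, 1.0]]
[0.25208933 0.5712351  0.24665814] [[-9.14788626e-01  4.03931376e-01 -1.10152331e-03]
 [ 4.03932722e-01  9.14787266e-01 -1.61668484e-03]
 [ 3.54629770e-04 -1.92386621e-03 -9.99998086e-01]] 0.9990187152082333 0.1
```

View pics/top0.png

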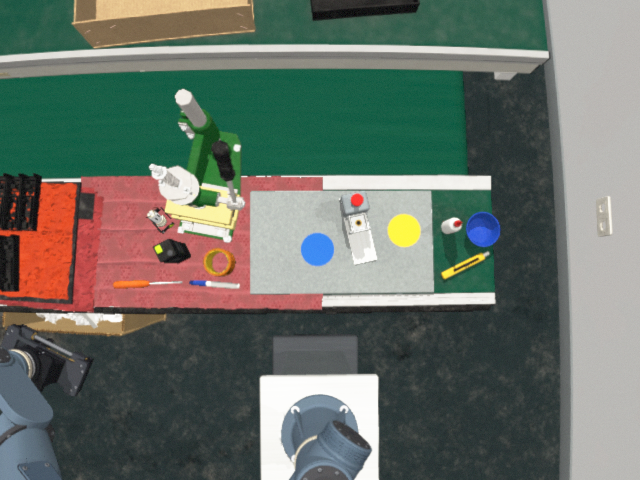

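View pics/scene0.png

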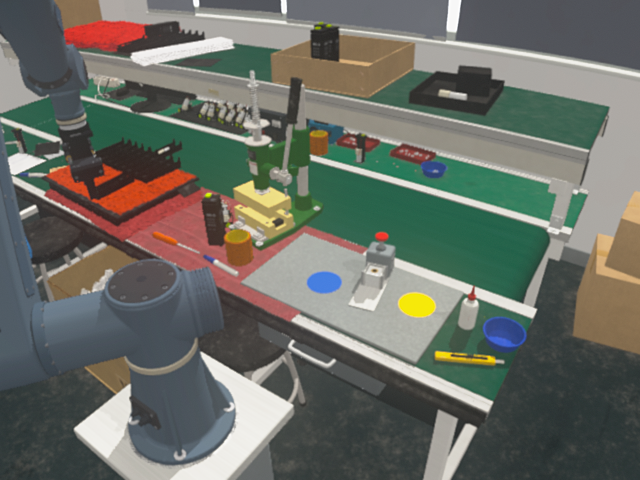

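The top view shows the yellow pad at about (404,230), the feeder's plate front at about (363,262) and the red cap at (357,200). The robot needs to push the spacer to the right (-y). I'll zoom in.

Run:
```python
from h import *
c=cam("top"); save(c,"topc.png",(330,180,430,275),8)
s=cam("scene")
for n,c in(("top",c),("scene",s)):
    im=c["image"].astype(int); r,g,b=im[...,0],im[...,1],im[...,2]
    yel=((r>200)&(g>200)&(b<100)).astype(np.uint8)
    red=((r>170)&(g<60)&(b<60)).astype(np.uint8)
    for nm,m in(("yel",yel),("red",red)):
        k,l,st,ce=cv2.connectedComponentsWithStats(m)
        for i in range(1,k):
            if st[i,4]>25 and st[i,0]>330 : print(n,nm,st[i],ce[i].round(1),atz(n,*ce[i],.0105 if nm=="yel" else .125).round(4))
```

```text
top yel [388 215  32  31 774] [403.6 230. ] [ 0.5458 -0.234   0.0105]
top yel [455 255  29  13  72] [470.8 259.7] [ 0.4632 -0.42    0.0105]
top yel [442 268  14  10  77] [447.9 272.5] [ 0.4287 -0.3546  0.0105]
scene yel [399 293  36  24 680] [416.5 304.6] [ 0.545  -0.2348  0.0105]
scene yel [436 352  15   6  72] [442.8 354.4] [ 0.4274 -0.3547  0.0105]
scene yel [488 356   7   6  27] [490.4 359. ] [ 0.4699 -0.4479  0.0105]
scene red [377 234  10   6  52] [381.5 236.3] [ 0.6068 -0.097   0.125 ]
```

View pics/topc.png

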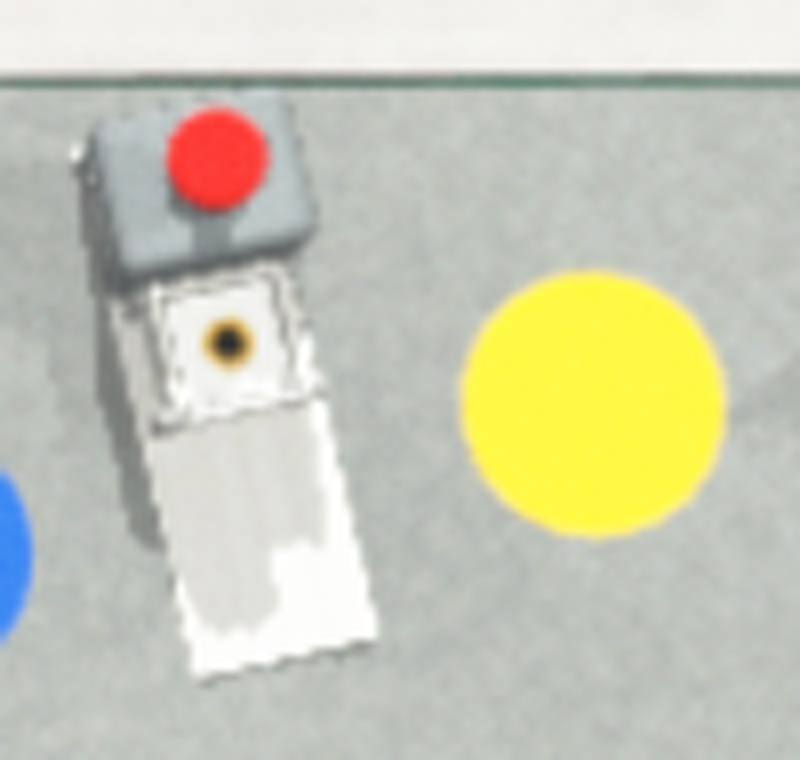

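The crop shows the cap at about (357.1,199.3), the top insert at (358.1,222.4) and the plate front corners at (353.9,264.8) and (376.8,258.9).

Run:
```python
from h import *
cap=atz("top",356.7,199.3,.125); ins=atz("top",358.2,222.4,.049)
a=atz("top",353.9,264.8,.013); b=atz("top",376.8,258.9,.013)
print(cap,ins,a,b,np.linalg.norm(a-b))
# joint fit of cap/insert/front corners
from scipy.optimize import least_squares
m=[(50,0,115),(0,0,39),(-105,32,3),(-105,-32,3)]; px=[(356.7,199.3),(358.2,222.4),(353.9,264.8),(376.8,258.9)]
def W(p,q): 
    c,s=np.cos(p[2]),np.sin(p[2]); q=np.array(q)/1000
    return np.array([p[0]+c*q[0]-s*q[1],p[1]+s*q[0]+c*q[1],.01+q[2]])
def f(p): return np.r_[np.concatenate([proj("top",W(p,q))-u for q,u in zip(m,px)]),(proj("scene",W(p,m[0]))-(381.5,236.3))]
r=least_squares(f,[.57,-.11,.2]); p=r.x
print("feeder",p,np.degrees(p[2]),f(p).round(1)); np.save("feed.npy",p)
print("cap",W(p,m[0]),"outlet",W(p,(-63.5,0,3)))
pad=np.array([.5454,-.2344]); c,s=np.cos(p[2]),np.sin(p[2]); R=np.array([[c,-s],[s,c]])
print("pad in feeder",R.T@(pad-p[:2])*1000)
```

```text
[ 0.61130957 -0.09363317  0.125     ] [ 0.56264385 -0.10518221  0.049     ] [ 0.45187025 -0.0960794   0.013     ] [ 0.4673631  -0.15846843  0.013     ] 0.064283894197978
feeder [ 0.56209823 -0.10508939  0.21529059] 12.335242424674158 [ 0.3  0.1 -0.   0.2  0.1 -0.3  0.1  0.4 -0.2 -1.1]
cap [ 0.61094395 -0.09440783  0.125     ] outlet [ 0.50006417 -0.11865498  0.013     ]
pad in feeder [ -43.9375381  -122.75812411]
```

step_arm --pt "-0.64 -0.76 0 0 0 0 1" --pt "-0.64 -0.76 0 0 0 0 1" --pt "-0.64 -0.76 0 0 0 0 1" --pt "-0.64 -0.76 0 0 0 0 1" --pt "-0.64 -0.76 0 0 0 0 1" --pt "-0.64 -0.76 0 0 0 0 1" --pt "-0.64 -0.76 0 0 0 0 1" --pt "-0.64 -0.76 0 0 0 0 1"

```text
time_s: 0.87
position: [0.3365, 0.2807, 0.2474]
tcp_rot: [[-0.913, 0.408, -0.001], [0.408, 0.913, -0.003], [-0.0, -0.003, -1.0]]
force: [-0.8, 0.3, 0.9]
opening: 0.475
grasp_force: 0.0
```

step_arm --pt "-0.64 -0.76 0 0 0 -1 1" --pt "-0.64 -0.76 0 0 0 -1 1" --pt "-0.64 -0.76 0 0 0 -1 1" --pt "-0.64 -0.76 0 0 0 -1 1" --pt "-0.64 -0.76 0 0 0 -1 1" --pt "-0.64 -0.76 0 0 0 -1 1" --pt "-0.64 -0.76 0 0 0 -1 1" --pt "-0.64 -0.76 0 0 0 -1 1"

```text
time_s: 1.53
position: [0.4139, 0.0193, 0.2476]
tcp_rot: [[-0.93, -0.367, 0.0], [-0.367, 0.93, 0.001], [-0.0, 0.001, -1.0]]
force: [0.7, -0.3, -0.2]
opening: 0.008
grasp_force: 0.0
```

```bash
cat >> h.py <<'E'
def to(x,y,z,ang=None):
    s=read_state(); R=s["tcp_rot"]; d=R.T@(np.array([x,y,z])-s["position"])/.3
    yw=np.degrees(np.arctan2(R[1,1],R[0,1]))
    print("t",s["time_s"],"pos",s["position"].round(4),"yaw_y",yw.round(2),"F",s["force"].round(1),"open",round(s["opening"],2),"shift",d.round(3), "turn z",None if ang is None else round(-(ang-yw)/45,3),"q",s["joint_positions"].round(0),"tilt",R[:2,2].round(4))
E
python3 -c "
from h import *
to(.611,-.0942,.165,111.4)
print(atz('top',446,220,.12),atz('top',455,224,.05))"
```

```text
t 1.5333 pos [0.4139 0.0193 0.2476] yaw_y 111.51 F [ 0.7 -0.3 -0.2] open 0.01 shift [-0.472 -0.593  0.275] turn z 0.002 q [ -13.   14.  111.    0.   55. -124.] tilt [0.0001 0.0009]
[ 0.55973492 -0.31873077  0.12      ] [ 0.55756202 -0.36505057  0.05      ]
```

step_arm --pt "0 0 0 0 0 0 1" --pt "0 0 0 0 0 0 1" --pt "0 0 0 0 0 0 1"

```text
time_s: 1.78
position: [0.4136, 0.0201, 0.2474]
tcp_rot: [[-0.933, -0.359, -0.001], [-0.359, 0.933, 0.001], [0.001, 0.001, -1.0]]
force: [-0.8, 0.0, -0.1]
opening: 0.006
grasp_force: 0.0
```

```bash
python3 -c "
from h import *
to(.611,-.0942,.165,111.4)"
```

```text
t 1.7833 pos [0.4136 0.0201 0.2474] yaw_y 111.07 F [-0.8  0.  -0.1] open 0.01 shift [-0.477 -0.592  0.274] turn z -0.007 q [ -13.   14.  111.    0.   55. -124.] tilt [-0.001   0.0008]
```

step_arm --pt "-0.477 -0.592 0 0 0 0 1" --pt "-0.477 -0.592 0 0 0 0 1" --pt "-0.477 -0.592 0.1 0 0 0 1" --pt "-0.477 -0.592 0.274 0 0 0 1" --pt "-0.477 -0.592 0.274 0 0 0 1" --pt "-0.477 -0.592 0.274 0 0 0 1" --pt "-0.477 -0.592 0.274 0 0 0 1" --pt "-0.477 -0.592 0.274 0 0 0 1"

```text
time_s: 2.45
position: [0.6112, -0.0921, 0.162]
tcp_rot: [[-0.932, -0.363, -0.006], [-0.363, 0.932, 0.002], [0.004, 0.004, -1.0]]
force: [-0.0, -0.3, 0.0]
opening: 0.005
grasp_force: 0.0
```

```bash
python3 -c "
from h import *
to(.611,-.0942,.126,111.4)
c=cam('scene');save(c,'s1.png',(330,180,450,290),6)"
```

```text
t 2.45 pos [ 0.6112 -0.0921  0.162 ] yaw_y 111.26 F [-0.  -0.3  0. ] open 0.0 shift [ 0.003 -0.007  0.12 ] turn z -0.003 q [ -19.   36.   87.    0.   57. -130.] tilt [-0.0056  0.0023]
```

View pics/s1.png

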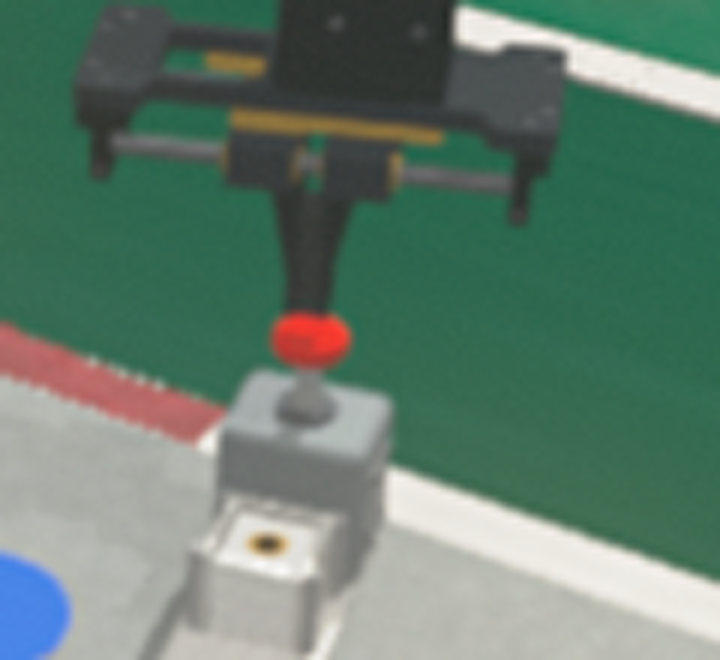

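The closed fingertips are centred above the red cap, crop (310,320). Pressing now.

step_arm --pt "0 -0.005 0.03 0 0 0 1" --pt "0 -0.005 0.05 0 0 0 1" --pt "0 -0.005 0.07 0 0 0 1" --pt "0 -0.005 0.09 0 0 0 1" --pt "0 -0.005 0.105 0 0 0 1" --pt "0 -0.005 0.115 0 0 0 1" --pt "0 -0.005 0.12 0 0 0 1" --pt "0 -0.005 0.12 0 0 0 1"

```text
time_s: 3.17
position: [0.6119, -0.0949, 0.1294]
tcp_rot: [[-0.932, -0.361, -0.0], [-0.361, 0.932, 0.001], [-0.0, 0.001, -1.0]]
force: [0.1, 3.7, 4.8]
opening: 0.001
grasp_force: 2.1
```

step_arm --pt "0 0 0.007 0 0 0 1" --pt "0 0 0.014 0 0 0 1" --pt "0 0 0.02 0 0 0 1" --pt "0 0 0.02 0 0 0 1"

```text
time_s: 3.5
position: [0.6121, -0.0951, 0.1253]
tcp_rot: [[-0.932, -0.361, 0.0], [-0.361, 0.932, 0.0], [-0.0, 0.0, -1.0]]
force: [-3.6, 4.0, 13.5]
opening: 0.001
grasp_force: 6.6
```

step_arm --pt "0 0 0.005 0 0 0 1" --pt "0 0 0.005 0 0 0 1" --pt "0 0 0.005 0 0 0 1"

```text
time_s: 3.75
position: [0.6121, -0.0951, 0.1251]
tcp_rot: [[-0.932, -0.361, 0.001], [-0.361, 0.932, 0.0], [-0.001, -0.0, -1.0]]
force: [-5.1, 5.5, 19.7]
opening: 0.009
grasp_force: 10.1
```

step_arm --pt "0 0 -0.03 0 0 0 1" --pt "0 0 -0.06 0 0 0 1" --pt "0 0 -0.1 0 0 0 1" --pt "0 0 -0.17 0 0 0 1" --pt "0 0 -0.25 0 0 0 1" --pt "0 0 -0.25 0 0 0 1" --pt "0 0 -0.25 0 0 0 1"

```text
time_s: 4.33
position: [0.613, -0.0963, 0.1984]
tcp_rot: [[-0.932, -0.361, 0.003], [-0.361, 0.933, -0.002], [-0.002, -0.003, -1.0]]
force: [-0.4, 1.0, -0.1]
opening: 0.007
grasp_force: 0.0
```

```bash
python3 -c "
from h import *
to(.5,0,.2,111.4)
c=cam('scene');save(c,'s2.png',(330,230,450,320),6); c=cam('top');save(c,'t2.png',(330,180,430,275),8)"
```

```text
t 4.3333 pos [ 0.613  -0.0963  0.1984] yaw_y 111.17 F [-0.4  1.  -0.1] open 0.01 shift [ 0.235  0.435 -0.007] turn z -0.005 q [ -19.   33.   86.   -0.   61. -130.] tilt [ 0.0033 -0.0019]
```

View pics/s2.png

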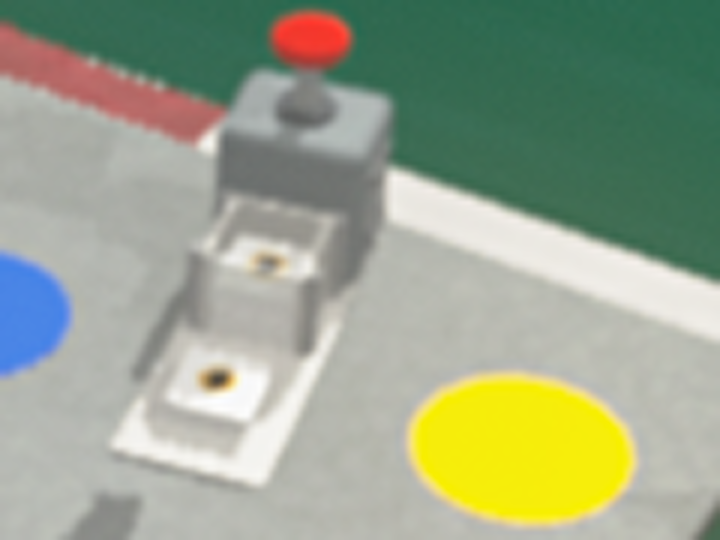

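View pics/t2.png

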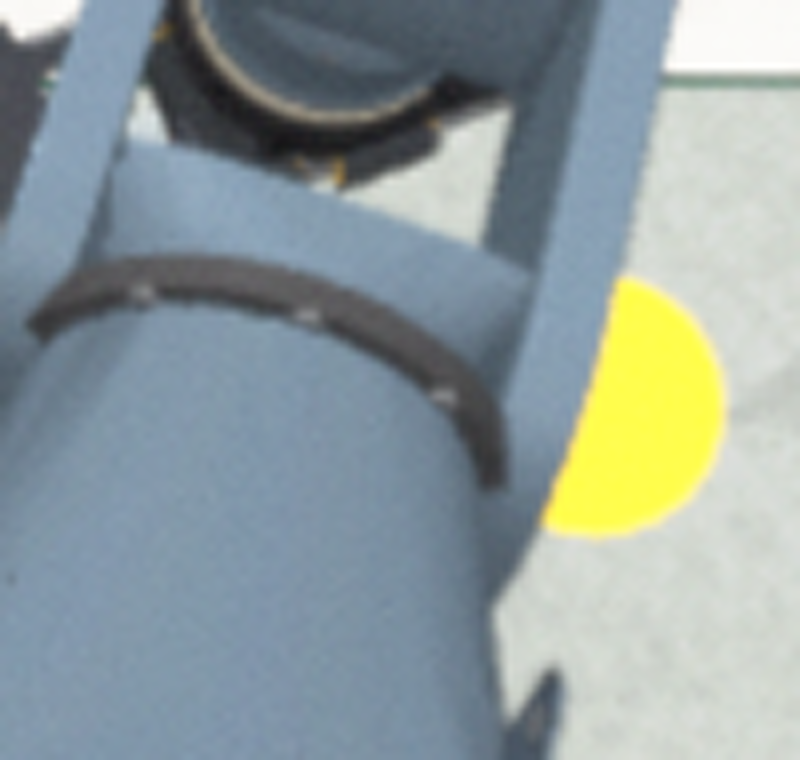

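The scene crop shows the plunger back up and one spacer on the landing plate, with its insert at crop (218,379). The rest of the stack is still in the magazine. In the top view the arm covers the feeder.

Run:
```python
from h import *
s=atz("scene",365.9,292.75,.025)[:2]; p=np.load("feed.npy"); c,si=np.cos(p[2]),np.sin(p[2]); R=np.array([[c,-si],[si,c]])
print(s,"feeder mm",R.T@(s-p[:2])*1000)
pad=np.array([.5454,-.2344]); d=pad-s; L=np.linalg.norm(d); d/=L; a=np.degrees(np.arctan2(d[1],d[0])); print("dist",L,"ang",a,a+180)
st=s-d*.060; print("start",st)
to(st[0],st[1],.12,a+180)
```

```text
[ 0.50142    -0.11749836] feeder mm [-61.92837767   0.84027221]
dist 0.12490089624333355 ang -69.38301283756165 110.61698716243835
start [ 0.48029285 -0.06134105]
t 4.4333 pos [ 0.6114 -0.0956  0.1962] yaw_y 111.16 F [-0.2  0.4  0.8] open 0.01 shift [0.366 0.264 0.255] turn z 0.012 q [ -19.   33.   86.   -0.   61. -130.] tilt [-0.0015  0.0001]
```

step_arm --pt "0.366 0.264 0 0 0 0.012 1" --pt "0.366 0.264 0 0 0 0.012 1" --pt "0.366 0.264 0 0 0 0.012 1" --pt "0.366 0.264 0 0 0 0.012 1" --pt "0.366 0.264 0.25 0 0 0.012 1" --pt "0.366 0.264 0.25 0 0 0.012 1" --pt "0.366 0.264 0.25 0 0 0.012 1" --pt "0.366 0.264 0.25 0 0 0.012 1"

```text
time_s: 5.1
position: [0.4793, -0.0608, 0.12]
tcp_rot: [[-0.936, -0.352, -0.006], [-0.352, 0.936, 0.002], [0.005, 0.004, -1.0]]
force: [-0.4, -0.6, 0.2]
opening: 0.004
grasp_force: 0.0
```

```bash
python3 -c "
from h import *
to(.4803,-.0613,.041,110.6)"
```

```text
t 5.1 pos [ 0.4793 -0.0608  0.12  ] yaw_y 110.63 F [-0.4 -0.6  0.2] open 0.0 shift [-0.004 -0.004  0.263] turn z 0.001 q [ -21.   32.  108.   -0.   40. -131.] tilt [-0.0064  0.0023]
```

step_arm --pt "-0.004 -0.004 0.1 0 0 0 1" --pt "-0.004 -0.004 0.18 0 0 0 1" --pt "-0.004 -0.004 0.23 0 0 0 1" --pt "-0.004 -0.004 0.263 0 0 0 1" --pt "-0.004 -0.004 0.263 0 0 0 1" --pt "-0.004 -0.004 0.263 0 0 0 1"

```text
time_s: 5.6
position: [0.4834, -0.0623, 0.0438]
tcp_rot: [[-0.936, -0.353, 0.001], [-0.353, 0.936, -0.001], [-0.001, -0.001, -1.0]]
force: [-0.3, 0.4, 0.3]
opening: 0.007
grasp_force: 0.0
```

```bash
python3 -c "
from h import *
to(.4803,-.0613,.041,110.6)
c=cam('scene');save(c,'s3.png',(330,230,450,320),6)"
```

```text
t 5.6 pos [ 0.4834 -0.0623  0.0438] yaw_y 110.64 F [-0.3  0.4  0.3] open 0.01 shift [0.009 0.007 0.009] turn z 0.001 q [ -21.   40.  110.   -0.   29. -131.] tilt [ 0.0012 -0.0005]
```

View pics/s3.png

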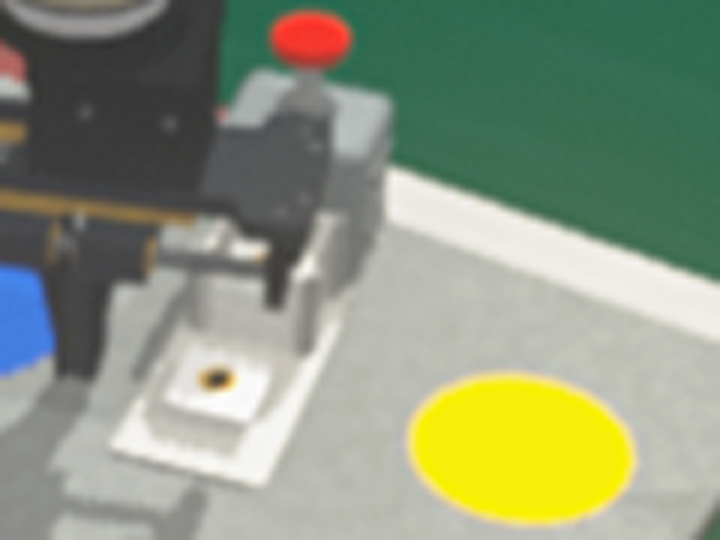

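The spacer's insert is at crop (218,379) and hasn't moved. The closed fingers stand to its left at (80,350), clear of the feeder. Starting the push.

step_arm --pt "0.009 0 0.009 0 0 0 1" --pt "0.009 -0.02 0.009 0 0 0 1" --pt "0.009 -0.04 0.009 0 0 0 1" --pt "0.009 -0.06 0.009 0 0 0 1" --pt "0.009 -0.08 0.009 0 0 0 1" --pt "0.009 -0.1 0.009 0 0 0 1" --pt "0.009 -0.12 0.009 0 0 0 1" --pt "0.009 -0.14 0.009 0 0 0 1"

```text
time_s: 6.32
position: [0.4951, -0.1029, 0.0402]
tcp_rot: [[-0.936, -0.352, -0.0], [-0.352, 0.936, 0.0], [0.0, 0.0, -1.0]]
force: [0.0, -0.3, 0.6]
opening: 0.008
grasp_force: 0.1
```

step_arm --pt "0 -0.02 0 0 0 0 1" --pt "0 -0.04 0 0 0 0 1" --pt "0 -0.06 0 0 0 0 1" --pt "0 -0.08 0 0 0 0 1" --pt "0 -0.1 0 0 0 0 1" --pt "0 -0.1 0 0 0 0 1"

```text
time_s: 6.82
position: [0.5066, -0.1317, 0.0403]
tcp_rot: [[-0.936, -0.352, 0.002], [-0.352, 0.936, -0.001], [-0.001, -0.002, -1.0]]
force: [0.4, 0.3, 0.1]
opening: 0.001
grasp_force: 0.0
```

```bash
python3 -c "
from h import *
to(.5334,-.2027,.041,110.6)
c=cam('scene');save(c,'s4.png',(350,230,470,320),6)"
```

```text
t 6.8167 pos [ 0.5066 -0.1317  0.0403] yaw_y 110.59 F [0.4 0.3 0.1] open 0.0 shift [-0.001 -0.253 -0.002] turn z -0.0 q [ -27.   42.  105.   -0.   33. -137.] tilt [ 0.0018 -0.0011]
```

View pics/s4.png

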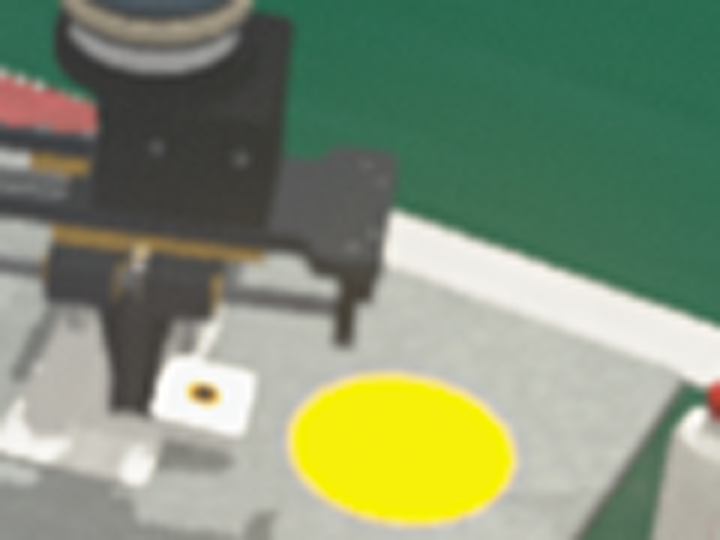

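The spacer's insert is at crop (204,393), ahead of the fingers and about to leave the plate's edge. I'll keep pushing.

step_arm --pt "0 -0.02 0 0 0 0 1" --pt "0 -0.04 0 0 0 0 1" --pt "0 -0.06 0 0 0 0 1" --pt "0 -0.08 0 0 0 0 1" --pt "0 -0.1 0 0 0 0 1" --pt "0 -0.12 0 0 0 0 1" --pt "0 -0.14 0 0 0 0 1" --pt "0 -0.14 0 0 0 0 1"

```text
time_s: 7.53
position: [0.5213, -0.1712, 0.0404]
tcp_rot: [[-0.936, -0.352, 0.002], [-0.352, 0.936, -0.001], [-0.001, -0.002, -1.0]]
force: [0.8, -0.4, -0.6]
opening: 0.005
grasp_force: 0.0
```

```bash
python3 -c "
from h import *
to(.5334,-.2027,.041,110.6)
print(atz('scene',383.6,295.1,.025))
c=cam('scene');save(c,'s5.png',(350,230,470,320),6)"
```

```text
t 7.5333 pos [ 0.5213 -0.1712  0.0404] yaw_y 110.59 F [ 0.8 -0.4 -0.6] open 0.0 shift [-0.001 -0.112 -0.002] turn z -0.0 q [ -30.   43.  101.   -0.   36. -140.] tilt [ 0.0018 -0.0012]
[ 0.51723798 -0.15815641  0.025     ]
```

View pics/s5.png

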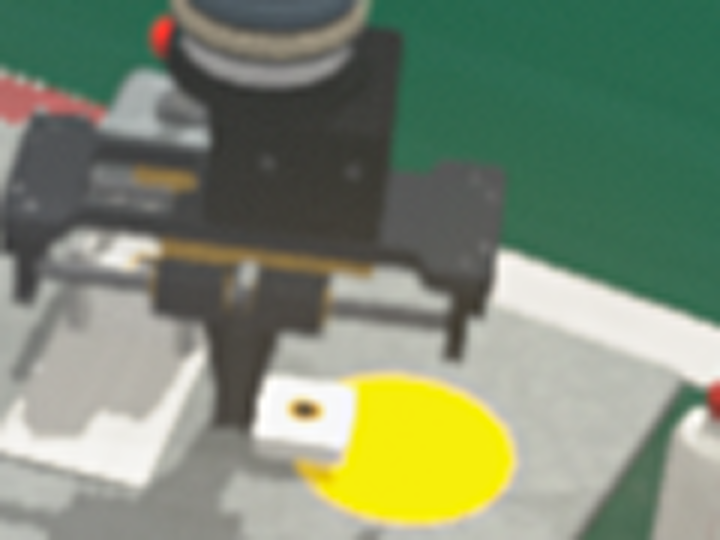

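The spacer is now on the board and partly on the pad, with its insert at crop (304,410).

```bash
python3 -c "
from h import *
s=atz('scene',400.25,297.9,.0225)[:2]; pad=np.array([.5454,-.2344]); st=read_state(); R=st['tcp_rot'][:2,:2]
print(s,'spacer->pad in tool',R.T@(pad-s)*1000,'tcp->spacer',R.T@(s-st['position'][:2])*1000)"
```

```text
[ 0.53268913 -0.19586862] spacer->pad in tool [  1.6505797 -40.5402019] tcp->spacer [ -2.19575262 -27.9358829 ]
```

step_arm --pt "0 -0.02 0 0 0 0 1" --pt "0 -0.04 0 0 0 0 1" --pt "0 -0.06 0 0 0 0 1" --pt "0 -0.08 0 0 0 0 1" --pt "0 -0.1 0 0 0 0 1" --pt "0 -0.115 0 0 0 0 1" --pt "0 -0.13 0 0 0 0 1" --pt "0 -0.13 0 0 0 0 1"

```text
time_s: 8.25
position: [0.5347, -0.2073, 0.0403]
tcp_rot: [[-0.936, -0.352, 0.001], [-0.352, 0.936, -0.001], [-0.001, -0.001, -1.0]]
force: [0.5, -0.4, -0.2]
opening: 0.007
grasp_force: 0.0
```

step_arm --pt "0 0.03 0 0 0 0 1" --pt "0 0.06 0 0 0 0 1" --pt "0 0.06 -0.1 0 0 0 1" --pt "0 0.06 -0.2 0 0 0 1" --pt "0 0.06 -0.35 0 0 0 1" --pt "0 0.06 -0.5 0 0 0 1" --pt "0 0.06 -0.5 0 0 0 1" --pt "0 0.06 -0.5 0 0 0 1"

```text
time_s: 8.92
position: [0.5289, -0.1888, 0.1936]
tcp_rot: [[-0.935, -0.354, 0.006], [-0.354, 0.935, -0.003], [-0.004, -0.005, -1.0]]
force: [0.4, -0.5, -0.8]
opening: 0.008
grasp_force: 0.0
```

step_arm --pt "0.3 0.2 0 0 0 0 1" --pt "0.3 0.2 0 0 0 0 1" --pt "0.3 0.2 0 0 0 0 1" --pt "0.3 0.2 0 0 0 0 1" --pt "0.3 0.2 0 0 0 0 1" --pt "0.3 0.2 0 0 0 0 1"

```text
time_s: 9.42
position: [0.4225, -0.1646, 0.1895]
tcp_rot: [[-0.936, -0.353, -0.0], [-0.353, 0.936, 0.0], [0.0, 0.001, -1.0]]
force: [-0.3, -0.5, 0.5]
opening: 0.002
grasp_force: 0.0
```

```bash
python3 -c "
from h import *
to(.5,-.2,.2)
c=cam('scene');t=cam('top')
a=cv2.resize(c['image'][225:325,350:450,::-1],None,fx=4,fy=4,interpolation=cv2.INTER_CUBIC)
b=cv2.resize(t['image'][180:280,335:435,::-1],None,fx=4,fy=4,interpolation=cv2.INTER_CUBIC)
cv2.imwrite('pics/fin.png',np.hstack([a,b]))"
```

```text
t 9.4167 pos [ 0.4225 -0.1646  0.1895] yaw_y 110.64 F [-0.3 -0.5  0.5] open 0.0 shift [-0.2   -0.201 -0.035] turn z None q [ -35.   23.  110.    0.   48. -146.] tilt [-0.0004  0.0005]
```

View pics/fin.png

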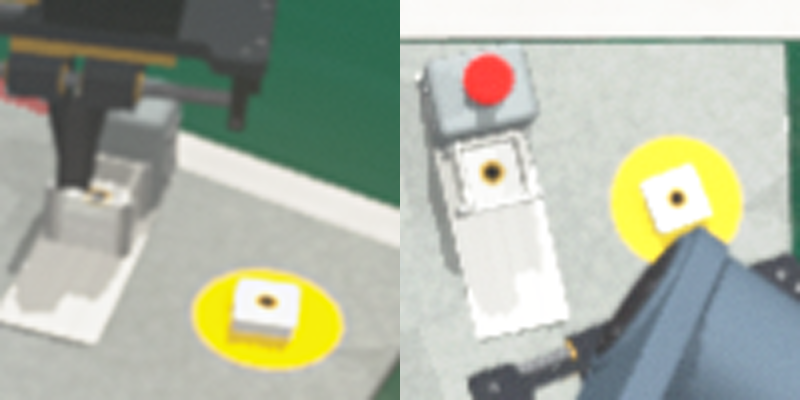

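The spacer lies flat and centred on the yellow pad, with its insert at (677,198) in the top view and yellow visible all round. The stack is still in the magazine, the plunger is up, and the arm is clear.

```bash
python3 -c "
from rig import *
print(hand_in())"
```

```text
the job is handed in; nothing more can be done
None
```

I pressed the plunger down once and let it come back up, nudged the one ejected spacer flat onto the middle of the yellow pad, left the other two in the dispenser, and handed the job in at about 9.5 s.

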